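Crank the doll lift level with the drying shelf

ROBOT

A 6-joint arm with a two-finger parallel gripper is mounted at the origin on the work surface. World frame = base frame: x ahead of the robot, y to its left, z up, the work surface at z = 0. Lengths are in m, angles in degrees, forces in N, time in s.
With the tool pointing down it reaches from about 0.35 to 0.975 m from the base axis. Payload 4.9 kg.
Tool frame: the origin (TCP) lies on the centre line of the jaws, within the pads' length; the fingertips stand 11 mm ahead of it and the grasp point (between the pads) lies 8 mm behind it (robot.tips_ahead is the z of the fingertips in the tool frame, in m); z points along the fingers, y is the line along which they close (so a half turn about z gives the same grasp; the last joint's range is limited). The gripper opens to 85 mm and grips with 20 to 120 N. Pads are 22 mm wide; open, the fingers measure 114 mm over their backs; the gripper's body (76 mm by 85 mm) begins 54 mm behind the grasp point. The pads swing forward as they close: fully open they stand 13 mm farther back than shut.
Start: joints at [66.177, 3.019, 92.412, -0, 84.569, -6.818], TCP at [0.183, 0.598, 0.242] pointing down, gripper open.
Joint ranges: [-172.51, 172.51], [-57.92, 126.97], [3.15, 148.05], [-58.71, 238.71], [5.1, 150.11], [-179.66, 179.66]. Speed limits (degrees/s): [147.25, 147.25, 180, 180, 180, 180].

INTERFACE

Orientations are given as a 3x3 rotation matrix whose columns are the frame's x, y, z axes.
In Python, from plant import robot, optics, order, silhouettes, spot_point gives the robot as it stands.
- The arm moves only by the tool send_rows, never from a script. Its argument "targets" is a list of rows, each an object of numbers: "gripper": the opening, from -1 (shut) to 1 (fully open); "dx", "dy", "dz": the shift along the tool's x, y, z normalised to -1 to 1, where 1 is 0.3 m; "turn": the turn about the tool's z normalised to -1 to 1, where 1 is pi/2 rad. A call has 1 to 20 rows; each row is the pose to reach, as a shift and turn from the pose commanded when the call began, along the tool's axes at that moment; what a row does not reach only later rows make up. A row lasts 1/8 s, in which the tool goes at most 62.5 mm and 10.7 degrees, less where a joint would pass 70% of its speed; a pose out of reach is approached as far as the arm can. A call with a number of a shift or a turn outside -1 to 1 is refused whole. A call with a gripper value outside its range is refused whole. The fingers move at their own pace and stop on an object; "grip_force" is the grip in N (left out, the last holds). Time passes only in rows, so rows that repeat a pose let the fingers close. It gives the time, the measured TCP pose, the force, the opening and the grip force at its end, in the units of the state.
- robot.sense(): the state, without advancing time (a new reading comes with each control period).
- optics.snapshot(name): name is "scene" or "top"; returns a dict with "pixels" (480x640x3 uint8, blue, green, red), "fx", "fy", "cx", "cy" (pixels), "camera_from_world" (4x4, takes a point from world to camera coordinates). Camera axes: x right, y up, looking along -z (the intrinsics and any distortion apply to the point x, -y, -z); pixel columns grow to the right and rows downward; lengths in m; the calibration is good to about 2 mm. A picture is of the moment at which its call begins. There is no depth.
- order.sign_off(): hands the job in; it is judged then, once.
Trained networks look in a picture, given as the dict that the camera call returned (one of the last four; its "shot" number tells which), for a name from the list of things; names that differ only in an ending like _2 or _b are one class to them, and where a whole thing is asked for, a point or a joint stands for the part that bears it (a point fixed in the world has none). Each returns a list of dicts, best first, with "p" (0 to 1); they miss things now and then, are a little off and sometimes report something else, mostly with a low value. They report only what shows in the picture. A call takes as long as a camera call.
- silhouettes(picture, label): "pixels" (480x640 bool, what is visible of it).
- spot_point(picture, label): "centre" ([x, y, z] in m, in world coordinates, good to about 4 mm: a listed point, or the origin of a listed thing).
The state is a dict: "time_s": time; "joint_pos": joint angles; "dq": joint speeds; "tau": joint torques, N m; "position": TCP position; "orientation": TCP orientation; "ft_force": force on the tool from outside, world axes, zero at the start; "torque": the same for the moment, N m; "opening": opening from 0.0 (shut) to 1.0 (fully open); "gripper_force": force on a finger pad.
Only numpy, scipy, OpenCV 4.12 (cv2) and the standard library are available. Lean on these libraries where they do the work, as an engineer would, in place of code of your own. Each camera call takes 0.05 s, during which the arm holds its last target. There are 200 camera calls.

TASK

Put the loose crank handle fully down on the lift's square shaft and, with it, wind the lift's board up until its top is flush with the drying shelf beside it. Work gently, without forcing the crank on the shaft, touch the lift only with the crank, and leave the other things where they are. Leave the crank sitting on the shaft and let go.

Things in the scene. Friction and masses are not known exactly. Their poses are not given: they have to be found in the camera images.
- crank: Loose crank, 0.27 to 0.41 kg, standing on its hub. Origin: centre of the hub's underside, z up, x along the arm to the knob. Hub: steel block 26 x 26 mm, 56 high, sides along x and y; in its underside a square socket 17 mm wide, 35 deep. Red arm 14 mm wide, z 2 to 11, out to x = 65, where a pin carrying the black knob stands up; counterweight to x = -35, z 2 to 16.
- crank_knob (a point): Middle of the crank's black upright knob, 21 mm in diameter, reaching 32 mm below and 24 above this point, 65 mm from the hub's axis, 74 above the hub's underside. It spins freely on its pin: fingers can hold it without turning while the crank goes round.
- shaft_seat (a point): On the fixed lift: axis of its upright shaft at the top of the steel collar (38 mm across), 63 mm above the table, where a fitted hub rests. x points to the board. The steel shaft is 14 mm square and rises 24 mm from here. Its own turn is NOT told and differs each time: the socket slips on only within about 12 degrees of square (every 90 degrees): feel for it, pressing lightly.
- shaft_top (a point): Tip of the shaft, 32 mm above shaft_seat: above the square part is a cone 8 mm high, 14 mm wide at its foot, 6 at the tip, which the socket takes at any turn. The shaft resists with about 0.1 N m; a turn clockwise seen from above lifts the board 12 mm, anticlockwise lowers it; it stays where left. Fitted, the crank has about 14 degrees of play each way.
- lift: Fixed blue lift housing, origin on the table under the shaft, x towards the board. 76 mm wide, top 55 mm high, from x = -45 to 270 (base flange 100 mm wide, x = -50 to 285, 12 high); column at x = 205. It is damaged if the contact forces between crank and lift add up to more than 70 N; winding evenly makes 20 to 40.
- board_edge (a point): Middle of the upper edge of the lift's plywood board on its shelf side (y = +80 mm), level with its upper surface. Board 140 (x) x 160 (y) x 12 mm, centred 205 mm ahead of the shaft; it carries four 62 mm dolls fixed on pins. Starts 113 to 120 mm above the table; moves only up and down, with the shaft.
- shelf_edge (a point): Middle of the upper edge, on the board's side, of the fixed wooden drying shelf, level with its upper surface, 130 to 142 mm above the table. The shelf is 140 x 220 x 12 mm, a small gap from the board, and extends from here along +y.
- doll_blue: Bystander: loose blue-coated wooden peg doll, 62 mm tall, 26 mm across, on the table; origin under its base.
- doll_plain: Bystander: loose bare wooden peg doll, same size, on the table; origin under its base.
- doll_red: Bystander: loose red peg doll, same size, standing on the drying shelf; origin under its base.
- doll_green: Bystander: loose green peg doll, same size, standing on the drying shelf; origin under its base.
- glue_bottle: Bystander: orange glue bottle, 140 mm tall, 52 mm across; origin under its base.
- paint_jar: Bystander: yellow paint jar, 55 mm tall, 48 mm across; origin under its base.
- brush: Bystander: paint brush lying on the table, 170 mm long; origin under its middle.
- scissors: Bystander: scissors with orange handles lying flat, 180 mm long, 14 mm high; origin under the middle.

How it is judged (in metres and radians):
On the way, in this order (a step that is already met when the one before it is completed fails the run):
1. the crank is fully down on the shaft (horizontal distance between crank and shaft_seat below 0.004 m and z of crank in the frame of shaft_seat below 0.004 m and angle between crank's own z axis and vertical below 0.15 rad), for 0.2 s.
2. the board has been wound up flush with the shelf (within 2.5 mm), the crank on the shaft (all of step 1 and z of board_edge in the frame of shelf_edge between -0.0025 and 0.0025 m), for 0.1 s.
At the end, for the whole second after the job is handed in: the board's upper surface is level with the shelf's within 2.5 mm and still, and the crank sits fully down on the shaft (within 4 mm in height and sideways, upright), let go (all of step 2 and linear speed of crank below 0.01 m/s); the robot touches nothing.
It fails at once if the contact forces between the crank and the lift add up to more than 70 N (contact force between crank and lift above 70 N).
It fails at once if the robot itself touches the lift with more than 3 N (contact force between any of the fingers, the arm and lift above 3 N).
It fails at once if a bystander is moved more than 25 mm (distance of any of doll_blue, doll_plain, doll_red, doll_green, glue_bottle, paint_jar, brush, scissors from where it was at the start of the episode above 0.025 m).
It also fails if it takes over 72 s, if anything falls off the work surface, if the arm or the gripper's body presses on something with over 40 N, if the wrist force passes 120 N, or if a joint passes its speed limit or range.

## Working session

There is one attempt and no reset: what is moved stays moved. The work goes in short steps, Python scripts to look and compute and a tool call to move; the robot and the scene stay as the last step left them, time stands still between calls to the robot, and variables do not carry over. Pictures are saved under pics/ and viewed, at most 10 in all, crops included, and the job is handed in when it is done.

Besides the shell and the picture viewer there is one more tool, called after "Request:" as name(argument=value, ...) on one line, values as JSON. send_rows: Moves the arm, as the interface text tells. Scaled input: -1 to 1 covers 0.3 m each way for a shift and pi/2 rad each way for a turn. Its arguments: {"type":"object","properties":{"targets":{"type":"array","items":{"type":"object","properties":{"gripper":{"type":"number"},"dx":{"type":"number","minimum":-1,"maximum":1},"dy":{"type":"number","minimum":-1,"maximum":1},"dz":{"type":"number","minimum":-1,"maximum":1},"turn":{"type":"number","minimum":-1,"maximum":1}}}},"grip_force":{"type":"number"}},"required":["targets"]}

```bash
ls; mkdir -p pics
python3 - <<'E'
from plant import robot, optics, spot_point
import cv2,numpy as np
s=robot.sense(); print(s['time_s'],s['position'],s['orientation'],s['opening'],robot.tips_ahead)
P={n:optics.snapshot(n) for n in("scene","top")}
for n,p in P.items():
    cv2.imwrite(f"pics/{n}0.png",p['pixels'])
    for l in "crank crank_knob shaft_seat shaft_top lift board_edge shelf_edge doll_blue doll_plain glue_bottle paint_jar brush scissors".split():
        r=spot_point(p,l)
        print(n,l,[(np.round(a['centre'],4).tolist(),round(a['p'],2)) for a in r[:2]])
E
```

```text
pics
0.0 [0.18256031 0.59710037 0.24107089] [[-9.56274625e-01  2.92469109e-01 -8.14101870e-04]
 [ 2.92470158e-01  9.56272754e-01 -1.90452031e-03]
 [ 2.21490079e-04 -2.05934495e-03 -9.99997855e-01]] 1.0036103829201637 0.011
scene crank [([0.5003, -0.3364, -0.0002], 0.66)]
scene crank_knob [([0.5659, -0.3421, 0.0705], 0.94), ([0.3796, 0.3752, -0.0001], 0.42)]
scene shaft_seat [([0.5159, -0.0256, 0.0654], 0.56)]
scene shaft_top [([0.5157, -0.029, 0.0939], 0.97), ([0.6958, 0.0943, 0.115], 0.58)]
scene lift [([0.5148, -0.0287, 0.0021], 0.64)]
scene board_edge [([0.6993, 0.0928, 0.1161], 0.97), ([0.3596, 0.1682, -0.0004], 0.51)]
scene shelf_edge [([0.6919, 0.1019, 0.1265], 0.82), ([0.5154, -0.0292, -0.0013], 0.15)]
scene doll_blue [([0.6426, -0.2083, 0.0002], 0.57)]
scene doll_plain [([0.3569, -0.1856, 0.0001], 0.41)]
scene glue_bottle [([0.3761, 0.3736, -0.0028], 0.8)]
scene paint_jar [([0.6978, 0.0929, 0.1192], 0.24)]
scene brush [([0.3582, 0.1713, -0.0007], 0.74)]
scene scissors [([0.7242, -0.299, -0.0008], 0.96), ([0.6618, -0.4392, 0.0013], 0.48)]
top crank [([0.5041, -0.3392, 0.0024], 0.79), ([0.6657, -0.4416, -0.0013], 0.55)]
top crank_knob [([0.5659, -0.3401, 0.0754], 0.85)]
top shaft_seat [([0.5084, -0.0281, 0.0615], 0.55)]
top shaft_top [([0.5144, -0.024, 0.0967], 0.77)]
top lift [([0.5136, -0.0302, -0.0025], 0.95), ([0.665, -0.4372, 0.0004], 0.71)]
top board_edge [([0.6994, 0.0931, 0.1147], 0.82)]
top shelf_edge [([0.6882, 0.1054, 0.1346], 0.68)]
top doll_blue [([0.6419, -0.2089, 0.0027], 0.66)]
top doll_plain []
top glue_bottle [([0.6649, -0.437, 0.002], 0.75), ([0.3764, 0.3766, -0.0031], 0.69)]
top paint_jar [([0.6661, -0.4416, 0.0025], 0.59)]
top brush [([0.3595, 0.1644, -0.0039], 0.89), ([0.6854, 0.105, 0.1337], 0.26)]
top scissors [([0.7207, -0.3003, -0.0031], 0.93)]
```

View pics/scene0.png

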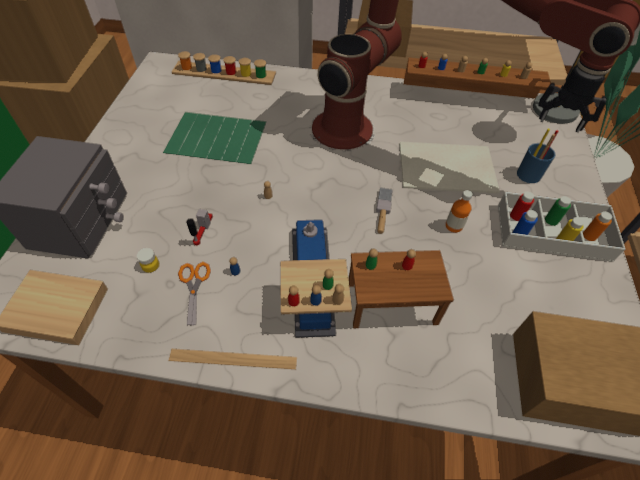

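View pics/top0.png

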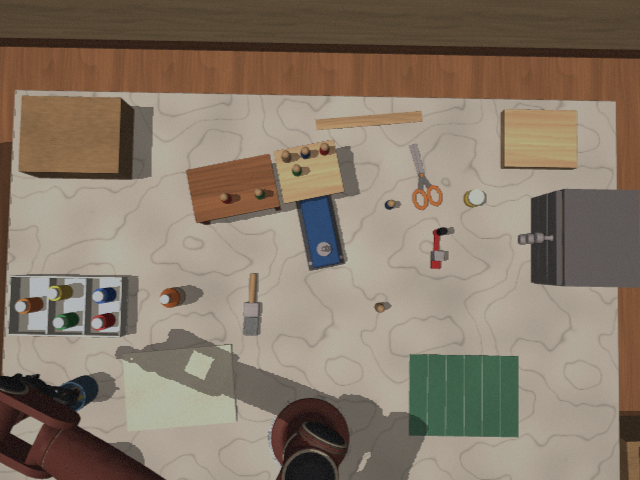

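The pictures agree with the networks. In the top view the crank stands at about (440,250), with its knob towards +x, and the shaft is at (323,248). The lift yaw comes out at about 12° from board_edge minus shaft. The crank is near (0.502,-0.338) with yaw about -3°, and its knob and hub spacing matches the stated 65 mm. I'll set out towards the crank.

Request:
send_rows(targets=[{"dx": -0.88, "dy": -0.6, "dz": 0, "turn": -0.155, "gripper": 1}, {"dx": -0.88, "dy": -0.6, "dz": 0, "turn": -0.155, "gripper": 1}, {"dx": -0.88, "dy": -0.6, "dz": 0, "turn": -0.155, "gripper": 1}, {"dx": -0.88, "dy": -0.6, "dz": 0, "turn": -0.155, "gripper": 1}, {"dx": -0.88, "dy": -0.6, "dz": 0, "turn": -0.155, "gripper": 1}, {"dx": -0.88, "dy": -0.6, "dz": 0, "turn": -0.155, "gripper": 1}, {"dx": -0.88, "dy": -0.6, "dz": 0, "turn": -0.155, "gripper": 1}], grip_force=40)

```text
time_s: 2.28
position: [0.3827, 0.3483, 0.2424]
orientation: [[-0.999, 0.055, -0.0], [0.055, 0.999, 0.001], [0.0, 0.001, -1.0]]
ft_force: [-0.6, 0.6, 0.2]
opening: 0.999
gripper_force: 0.0
```

```bash
cat > h.py <<'E'
from plant import robot, optics, spot_point
import numpy as np
def state():
    s=robot.sense(); R=np.array(s['orientation']); p=np.array(s['position'])
    print('t',round(s['time_s'],2),'p',p.round(4),'yawy',round(np.degrees(np.arctan2(R[1,1],R[0,1])),2),'F',np.round(s['ft_force'],1),'M',np.round(s['torque'],2),'open',round(s['opening'],3),'gf',np.round(s['gripper_force'],1),'q1,6',np.round([s['joint_pos'][0],s['joint_pos'][5]],1))
    return p,R
def to(t):
    p,R=state(); print('units',(R.T@(np.array(t)-p)/0.3).round(3))
def spots(labels,n=3):
    out={}
    for l in labels.split(): out[l]=[]
    for i in range(n):
        for c in('scene','top'):
            pic=optics.snapshot(c)
            for l in out:
                for a in spot_point(pic,l)[:1]: out[l].append(list(a['centre'])+[a['p']])
    for l in out: print(l,np.round(out[l],4).tolist(),'med',np.median(out[l],axis=0).round(4))
E
python3 -c "
from h import *
to([0.502,-0.2,0.24])"
```

```text
t 2.27 p [0.3827 0.3483 0.2424] yawy 86.87 F [-0.6  0.6  0.2] M [0.01 0.02 0.03] open 0.999 gf 0.0 q1,6 [ 34.  -52.8]
units [-0.497 -1.803  0.007]
```

Request:
send_rows(targets=[{"dx": -0.25, "dy": -1, "gripper": 1}, {"dx": -0.25, "dy": -1, "gripper": 1}, {"dx": -0.25, "dy": -1, "gripper": 1}, {"dx": -0.25, "dy": -1, "gripper": 1}, {"dx": -0.25, "dy": -1, "gripper": 1}])

```text
invalid input at $.targets[0]: expected keys gripper, dx, dy, dz, turn
```

Request:
send_rows(targets=[{"dx": -0.25, "dy": -1, "gripper": 1}, {"dx": -0.25, "dy": -1, "gripper": 1}, {"dx": -0.25, "dy": -1, "gripper": 1}, {"dx": -0.25, "dy": -1, "gripper": 1}, {"dx": -0.25, "dy": -1, "gripper": 1}, {"dx": -0.25, "dy": -1, "gripper": 1}])

```text
invalid input at $.targets[0]: expected keys gripper, dx, dy, dz, turn
```

```bash
python3 -c "
from h import *
spots('crank crank_knob shaft_top',2)
to([0.502,-0.338,0.16])"
```

```text
crank [[0.499, -0.3356, -0.0015, 0.63], [0.5002, -0.3368, 0.0007, 0.66], [0.4993, -0.3383, -0.0025, 0.64], [0.5019, -0.3384, 0.0045, 0.84]] med [ 4.998e-01 -3.376e-01 -4.000e-04  6.500e-01]
crank_knob [[0.5678, -0.3415, 0.0705, 0.92], [0.5666, -0.3398, 0.0768, 0.58], [0.5667, -0.3422, 0.0777, 0.77], [0.5681, -0.3423, 0.0747, 0.69]] med [ 0.5672 -0.3418  0.0758  0.73  ]
shaft_top [[0.5177, -0.0284, 0.0926, 0.83], [0.5144, -0.0253, 0.0993, 0.75], [0.5139, -0.0284, 0.0959, 0.84], [0.5166, -0.0264, 0.0988, 0.59]] med [ 0.5155 -0.0274  0.0973  0.79  ]
t 3.08 p [0.3826 0.3483 0.2423] yawy 86.94 F [-0.6  0.5 -0. ] M [-0.04 -0.04  0.  ] open 0.998 gf 0.0 q1,6 [ 34.1 -52.9]
units [-0.52  -2.263  0.274]
```

Request:
send_rows(targets=[{"dx": -0.25, "dy": -1, "dz": 0, "turn": 0, "gripper": 1}, {"dx": -0.25, "dy": -1, "dz": 0, "turn": 0, "gripper": 1}, {"dx": -0.25, "dy": -1, "dz": 0, "turn": 0, "gripper": 1}, {"dx": -0.25, "dy": -1, "dz": 0, "turn": 0, "gripper": 1}, {"dx": -0.25, "dy": -1, "dz": 0, "turn": 0, "gripper": 1}])

```text
time_s: 3.7
position: [0.4416, 0.0427, 0.2427]
orientation: [[-0.999, 0.054, 0.001], [0.054, 0.999, -0.0], [-0.001, 0.0, -1.0]]
ft_force: [1.0, -0.3, 1.2]
opening: 1.001
gripper_force: 0.0
```

Request:
send_rows(targets=[{"dx": -0.25, "dy": -1, "dz": 0, "turn": 0, "gripper": 1}, {"dx": -0.25, "dy": -1, "dz": 0, "turn": 0, "gripper": 1}, {"dx": -0.25, "dy": -1, "dz": 0, "turn": 0, "gripper": 1}, {"dx": -0.25, "dy": -1, "dz": 0, "turn": 0, "gripper": 1}, {"dx": -0.25, "dy": -1, "dz": 0, "turn": 0, "gripper": 1}, {"dx": -0.25, "dy": -1, "dz": 0, "turn": 0, "gripper": 1}])

```text
time_s: 4.45
position: [0.5002, -0.2624, 0.2418]
orientation: [[-0.998, 0.058, -0.001], [0.058, 0.998, 0.0], [0.001, -0.0, -1.0]]
ft_force: [0.7, 0.5, -1.1]
opening: 0.996
gripper_force: 0.0
```

```bash
python3 -c "
from h import *
to([0.501,-0.3375,0.16])"
```

```text
t 4.45 p [ 0.5002 -0.2624  0.2418] yawy 86.67 F [ 0.7  0.5 -1.1] M [-0.    0.01 -0.02] open 0.996 gf 0.0 q1,6 [ -35.2 -121.9]
units [-0.017 -0.25   0.273]
```

Request:
send_rows(targets=[{"dx": -0.017, "dy": -0.25, "dz": 0.1, "turn": 0, "gripper": 1}, {"dx": -0.017, "dy": -0.25, "dz": 0.25, "turn": 0, "gripper": 1}, {"dx": -0.017, "dy": -0.25, "dz": 0.4, "turn": 0, "gripper": 1}, {"dx": -0.017, "dy": -0.25, "dz": 0.5, "turn": 0, "gripper": 1}, {"dx": -0.017, "dy": -0.25, "dz": 0.6, "turn": 0, "gripper": 1}, {"dx": -0.017, "dy": -0.25, "dz": 0.685, "turn": 0, "gripper": 1}, {"dx": -0.017, "dy": -0.25, "dz": 0.685, "turn": 0, "gripper": 1}, {"dx": -0.017, "dy": -0.25, "dz": 0.685, "turn": 0, "gripper": 1}])

```text
time_s: 5.45
position: [0.5022, -0.334, 0.0381]
orientation: [[-0.999, 0.053, 0.001], [0.053, 0.999, -0.001], [-0.001, -0.001, -1.0]]
ft_force: [1.0, 0.1, 0.4]
opening: 0.998
gripper_force: 0.0
```

```bash
python3 -c "
from h import *
import cv2
to([0.501,-0.3375,0.036])
a=optics.snapshot('scene'); b=optics.snapshot('top')
A=cv2.resize(a['pixels'][180:290,130:260],None,fx=3,fy=3); B=cv2.resize(b['pixels'][200:310,380:510],None,fx=3,fy=3)
cv2.imwrite('pics/grasp.png',cv2.hconcat([A,B]))"
```

```text
t 5.45 p [ 0.5022 -0.334   0.0381] yawy 86.98 F [1.  0.1 0.4] M [-0.03 -0.04 -0.  ] open 0.998 gf 0.0 q1,6 [ -40.7 -127.7]
units [ 0.003 -0.012  0.007]
```

View pics/grasp.png

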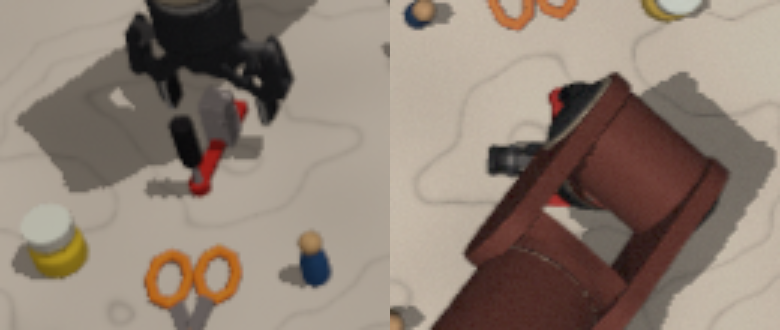

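The scene crop shows the hub at (218,115) between the two open fingers, with the knob at (185,140) clear of them. I'll close.

Request:
send_rows(targets=[{"dx": 0, "dy": -0.006, "dz": 0.005, "turn": 0, "gripper": -0.2}, {"dx": 0, "dy": -0.006, "dz": 0.005, "turn": 0, "gripper": -0.8}, {"dx": 0, "dy": -0.006, "dz": 0.005, "turn": 0, "gripper": -0.8}, {"dx": 0, "dy": -0.006, "dz": 0.005, "turn": 0, "gripper": -0.8}, {"dx": 0, "dy": -0.006, "dz": 0.005, "turn": 0, "gripper": -0.8}, {"dx": 0, "dy": -0.006, "dz": 0.005, "turn": 0, "gripper": -0.8}], grip_force=50)

```text
time_s: 6.3
position: [0.5016, -0.3364, 0.0358]
orientation: [[-0.999, 0.053, 0.0], [0.053, 0.999, -0.001], [-0.0, -0.001, -1.0]]
ft_force: [-1.8, -3.7, 2.9]
opening: 0.296
gripper_force: 52.2
```

```bash
python3 -c "
from h import *
state()"
```

```text
t 6.3 p [ 0.5016 -0.3364  0.0358] yawy 86.94 F [-1.8 -3.7  2.9] M [-0.45  0.23  0.01] open 0.296 gf 52.2 q1,6 [ -40.9 -127.8]
```

The opening is 25 mm, so the hub is held. I'll lift it and carry it to the shaft.

Request:
send_rows(targets=[{"dx": 0, "dy": 0, "dz": -0.05, "turn": 0, "gripper": -0.8}, {"dx": 0, "dy": 0, "dz": -0.2, "turn": 0, "gripper": -0.8}, {"dx": 0, "dy": 0, "dz": -0.4, "turn": 0, "gripper": -0.8}, {"dx": 0, "dy": 0, "dz": -0.55, "turn": 0, "gripper": -0.8}, {"dx": 0, "dy": 0.15, "dz": -0.55, "turn": 0, "gripper": -0.8}, {"dx": 0, "dy": 0.35, "dz": -0.55, "turn": 0, "gripper": -0.8}, {"dx": 0, "dy": 0.55, "dz": -0.55, "turn": 0, "gripper": -0.8}, {"dx": 0, "dy": 0.75, "dz": -0.55, "turn": 0, "gripper": -0.8}, {"dx": 0, "dy": 0.9, "dz": -0.55, "turn": 0, "gripper": -0.8}, {"dx": 0.005, "dy": 1, "dz": -0.55, "turn": 0, "gripper": -0.8}, {"dx": 0.005, "dy": 1, "dz": -0.55, "turn": 0, "gripper": -0.8}])

```text
time_s: 7.68
position: [0.5149, -0.0336, 0.1997]
orientation: [[-0.999, 0.05, -0.002], [0.05, 0.999, 0.001], [0.002, 0.001, -1.0]]
ft_force: [0.2, -1.0, -3.2]
opening: 0.3
gripper_force: 51.7
```

```bash
python3 -c "
from h import *
import cv2
to([0.5155,-0.027,0.155])
spots('crank crank_knob shaft_top',2)
a=optics.snapshot('scene'); b=optics.snapshot('top')
A=cv2.resize(a['pixels'][170:280,245:375],None,fx=3,fy=3); B=cv2.resize(b['pixels'][180:290,260:390],None,fx=3,fy=3)
cv2.imwrite('pics/over.png',cv2.hconcat([A,B]))"
```

```text
t 7.67 p [ 0.5149 -0.0336  0.1997] yawy 87.16 F [ 0.2 -1.  -3.2] M [-0.01  0.03  0.01] open 0.3 gf 51.7 q1,6 [-12.  -99.2]
units [-0.001  0.022  0.149]
crank [[0.5151, -0.0308, 0.1635, 0.83], [0.5174, -0.0353, 0.1624, 0.56]] med [ 0.5162 -0.033   0.1629  0.695 ]
crank_knob [[0.5845, -0.0362, 0.2364, 0.94], [0.5809, -0.0392, 0.238, 0.47], [0.5838, -0.0404, 0.2343, 0.78], [0.5812, -0.0417, 0.2375, 0.59]] med [ 0.5825 -0.0398  0.237   0.685 ]
shaft_top [[0.5163, -0.0308, 0.0965, 0.58], [0.516, -0.0244, 0.0994, 0.57], [0.5147, -0.0276, 0.0959, 0.91], [0.5152, -0.027, 0.0983, 0.7]] med [ 0.5156 -0.0273  0.0974  0.64  ]
```

View pics/over.png

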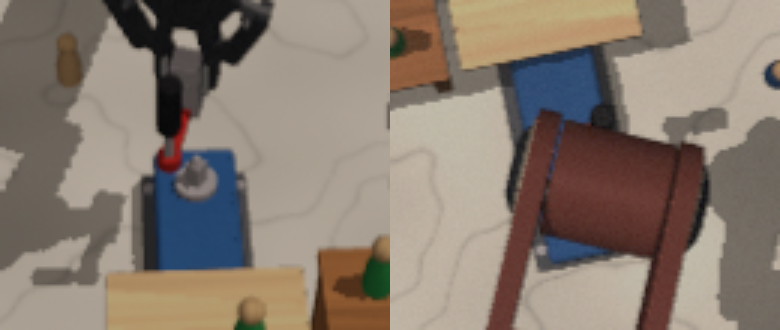

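The scene crop shows the hub at (185,90) held upright above the shaft tip at (197,165), with the knob pointing to +x. The offset to the shaft is about 7 mm in y. I'll correct that and lower to just above the square part.

Request:
send_rows(targets=[{"dx": 0.003, "dy": 0.021, "dz": 0.04, "turn": 0, "gripper": -0.8}, {"dx": 0.003, "dy": 0.021, "dz": 0.08, "turn": 0, "gripper": -0.8}, {"dx": 0.003, "dy": 0.021, "dz": 0.12, "turn": 0, "gripper": -0.8}, {"dx": 0.003, "dy": 0.021, "dz": 0.16, "turn": 0, "gripper": -0.8}, {"dx": 0.003, "dy": 0.021, "dz": 0.19, "turn": 0, "gripper": -0.8}, {"dx": 0.003, "dy": 0.021, "dz": 0.205, "turn": 0, "gripper": -0.8}, {"dx": 0.003, "dy": 0.021, "dz": 0.22, "turn": 0, "gripper": -0.8}, {"dx": 0.003, "dy": 0.021, "dz": 0.235, "turn": 0, "gripper": -0.8}, {"dx": 0.003, "dy": 0.021, "dz": 0.235, "turn": 0, "gripper": -0.8}])

```text
time_s: 9.7
position: [0.5152, -0.0298, 0.1295]
orientation: [[-0.999, 0.053, -0.001], [0.053, 0.999, 0.0], [0.001, 0.0, -1.0]]
ft_force: [0.3, -0.6, -4.3]
opening: 0.297
gripper_force: 51.7
```

```bash
python3 -c "
from h import *
state()"
```

```text
t 9.7 p [ 0.5152 -0.0298  0.1295] yawy 86.94 F [ 0.3 -0.6 -4.3] M [ 0.01 -0.   -0.  ] open 0.297 gf 51.7 q1,6 [-11.6 -98.5]
```

Request:
send_rows(targets=[{"dx": 0.003, "dy": 0.007, "dz": 0.0, "turn": 0, "gripper": -0.8}, {"dx": 0.003, "dy": 0.007, "dz": 0.01, "turn": 0, "gripper": -0.8}, {"dx": 0.003, "dy": 0.007, "dz": 0.015, "turn": 0, "gripper": -0.8}, {"dx": 0.003, "dy": 0.007, "dz": 0.02, "turn": 0, "gripper": -0.8}, {"dx": 0.003, "dy": 0.007, "dz": 0.02, "turn": 0, "gripper": -0.8}])

```text
time_s: 10.32
position: [0.5144, -0.0276, 0.1236]
orientation: [[-0.999, 0.053, -0.0], [0.053, 0.999, 0.0], [0.0, 0.0, -1.0]]
ft_force: [0.5, 0.1, -3.2]
opening: 0.297
gripper_force: 51.7
```

```bash
python3 -c "
from h import *
state()"
```

```text
t 10.32 p [ 0.5144 -0.0276  0.1236] yawy 86.94 F [ 0.5  0.1 -3.2] M [-0.04 -0.01  0.03] open 0.297 gf 51.7 q1,6 [-11.4 -98.3]
```

Still free at 0.1236, where the square's top is expected. I'll go on down 3 mm in small steps.

Request:
send_rows(targets=[{"dx": 0, "dy": 0, "dz": 0.005, "turn": 0, "gripper": -0.8}, {"dx": 0, "dy": 0, "dz": 0.01, "turn": 0, "gripper": -0.8}, {"dx": 0, "dy": 0, "dz": 0.01, "turn": 0, "gripper": -0.8}])

```text
time_s: 10.7
position: [0.515, -0.0278, 0.1219]
orientation: [[-0.999, 0.053, 0.001], [0.053, 0.999, -0.0], [-0.001, -0.0, -1.0]]
ft_force: [-1.6, -0.0, 4.0]
opening: 0.298
gripper_force: 52.6
```

```bash
python3 -c "
from h import *
state()"
```

```text
t 10.7 p [ 0.515  -0.0278  0.1219] yawy 86.95 F [-1.6 -0.   4. ] M [0.06 0.49 0.04] open 0.298 gf 52.6 q1,6 [-11.4 -98.3]
```

Light contact, about 7 N above free weight, and the socket is resting on the square. I'll turn clockwise in small steps and feel for the drop.

Request:
send_rows(targets=[{"dx": 0, "dy": 0, "dz": 0, "turn": 0.08, "gripper": -0.8}, {"dx": 0, "dy": 0, "dz": 0, "turn": 0.16, "gripper": -0.8}, {"dx": 0, "dy": 0, "dz": 0, "turn": 0.16, "gripper": -0.8}])

```text
time_s: 11.08
position: [0.5144, -0.0276, 0.1203]
orientation: [[-0.954, 0.299, -0.0], [0.299, 0.954, 0.0], [0.0, 0.0, -1.0]]
ft_force: [0.9, 0.5, -3.2]
opening: 0.299
gripper_force: 51.7
```

```bash
python3 -c "
from h import *
state()"
```

```text
t 11.07 p [ 0.5144 -0.0276  0.1203] yawy 72.62 F [ 0.9  0.5 -3.2] M [0.05 0.02 0.01] open 0.299 gf 51.7 q1,6 [-11.4 -84. ]
```

The force is back to free weight, so it probably dropped in. I'll check by lowering gently.

Request:
send_rows(targets=[{"dx": 0, "dy": 0, "dz": 0.005, "turn": 0, "gripper": -0.8}, {"dx": 0, "dy": 0, "dz": 0.01, "turn": 0, "gripper": -0.8}, {"dx": 0, "dy": 0, "dz": 0.01, "turn": 0, "gripper": -0.8}])

```text
time_s: 11.45
position: [0.5143, -0.0275, 0.1173]
orientation: [[-0.954, 0.299, -0.001], [0.299, 0.954, 0.0], [0.001, 0.0, -1.0]]
ft_force: [0.6, 0.7, -5.0]
opening: 0.295
gripper_force: 51.6
```

```bash
python3 -c "
from h import *
state()"
```

```text
t 11.45 p [ 0.5143 -0.0275  0.1173] yawy 72.58 F [ 0.6  0.7 -5. ] M [ 0.14 -0.01 -0.01] open 0.295 gf 51.6 q1,6 [-11.4 -83.9]
```

Request:
send_rows(targets=[{"dx": 0, "dy": 0, "dz": 0.008, "turn": 0, "gripper": -0.8}, {"dx": 0, "dy": 0, "dz": 0.016, "turn": 0, "gripper": -0.8}, {"dx": 0, "dy": 0, "dz": 0.024, "turn": 0, "gripper": -0.8}, {"dx": 0, "dy": 0, "dz": 0.032, "turn": 0, "gripper": -0.8}, {"dx": 0, "dy": 0, "dz": 0.04, "turn": 0, "gripper": -0.8}, {"dx": 0, "dy": 0, "dz": 0.047, "turn": 0, "gripper": -0.8}, {"dx": 0, "dy": 0, "dz": 0.053, "turn": 0, "gripper": -0.8}, {"dx": 0, "dy": 0, "dz": 0.053, "turn": 0, "gripper": -0.8}])

```text
time_s: 12.45
position: [0.5145, -0.0276, 0.1016]
orientation: [[-0.954, 0.3, -0.0], [0.3, 0.954, 0.0], [0.0, 0.0, -1.0]]
ft_force: [-0.1, 1.1, -4.6]
opening: 0.296
gripper_force: 51.6
```

```bash
python3 -c "
from h import *
state()"
```

```text
t 12.45 p [ 0.5145 -0.0276  0.1016] yawy 72.54 F [-0.1  1.1 -4.6] M [ 0.25  0.01 -0.04] open 0.296 gf 51.6 q1,6 [-11.4 -83.9]
```

Request:
send_rows(targets=[{"dx": 0, "dy": 0, "dz": 0.004, "turn": 0, "gripper": -0.8}, {"dx": 0, "dy": 0, "dz": 0.008, "turn": 0, "gripper": -0.8}, {"dx": 0, "dy": 0, "dz": 0.008, "turn": 0, "gripper": -0.8}])

```text
time_s: 12.82
position: [0.5145, -0.0276, 0.0994]
orientation: [[-0.954, 0.3, -0.0], [0.3, 0.954, 0.0], [0.0, 0.0, -1.0]]
ft_force: [-1.4, 2.3, -3.4]
opening: 0.293
gripper_force: 51.8
```

```bash
python3 -c "
from h import *
state()"
```

```text
t 12.82 p [ 0.5145 -0.0276  0.0994] yawy 72.55 F [-1.4  2.3 -3.4] M [0.29 0.1  0.01] open 0.293 gf 51.8 q1,6 [-11.4 -83.9]
```

Nearly seated, with small side forces. I'll open and rise above the knob.

Request:
send_rows(targets=[{"dx": 0, "dy": 0, "dz": 0, "turn": 0, "gripper": 0}, {"dx": 0, "dy": 0, "dz": 0, "turn": 0, "gripper": 0.8}, {"dx": 0, "dy": 0, "dz": 0, "turn": 0, "gripper": 0.8}, {"dx": 0, "dy": 0, "dz": -0.1, "turn": 0, "gripper": 0.8}, {"dx": 0, "dy": 0, "dz": -0.25, "turn": 0, "gripper": 0.8}, {"dx": 0, "dy": 0, "dz": -0.37, "turn": 0, "gripper": 0.8}, {"dx": 0, "dy": 0, "dz": -0.37, "turn": 0, "gripper": 0.8}], grip_force=30)

```text
time_s: 13.7
position: [0.5169, -0.0282, 0.2151]
orientation: [[-0.954, 0.3, 0.008], [0.3, 0.954, -0.002], [-0.008, 0.001, -1.0]]
ft_force: [-0.2, 0.3, -0.1]
opening: 0.903
gripper_force: 0.0
```

```bash
python3 -c "
from h import *
import cv2
state()
spots('crank crank_knob board_edge shelf_edge',2)
a=optics.snapshot('scene'); b=optics.snapshot('top')
A=cv2.resize(a['pixels'][190:300,270:400],None,fx=3,fy=3); B=cv2.resize(b['pixels'][180:290,260:390],None,fx=3,fy=3)
cv2.imwrite('pics/seat.png',cv2.hconcat([A,B]))"
```

```text
t 13.7 p [ 0.5169 -0.0282  0.2151] yawy 72.55 F [-0.2  0.3 -0.1] M [-0.05 -0.01  0.01] open 0.903 gf 0.0 q1,6 [-11.4 -83.9]
crank [[0.5124, -0.0252, 0.0615, 0.69], [0.5132, -0.0273, 0.0639, 0.69], [0.5092, -0.0246, -0.0034, 0.59]] med [ 0.5124 -0.0252  0.0615  0.69  ]
crank_knob [[0.5777, -0.0485, 0.1355, 0.61], [0.576, -0.045, 0.1375, 0.43], [0.5801, -0.0504, 0.1332, 0.73], [0.5761, -0.0459, 0.1363, 0.41]] med [ 0.5769 -0.0472  0.1359  0.52  ]
board_edge [[0.6993, 0.0909, 0.1139, 0.6], [0.6972, 0.0964, 0.118, 0.8], [0.6964, 0.0966, 0.1168, 0.63], [0.6961, 0.0916, 0.1211, 0.92]] med [0.6968 0.094  0.1174 0.715 ]
shelf_edge [[0.6898, 0.1033, 0.1291, 0.92], [0.6855, 0.1031, 0.1354, 0.63], [0.691, 0.1061, 0.1268, 0.55], [0.6378, 0.2287, 0.1282, 0.72]] med [0.6876 0.1047 0.1286 0.675 ]
```

View pics/seat.png

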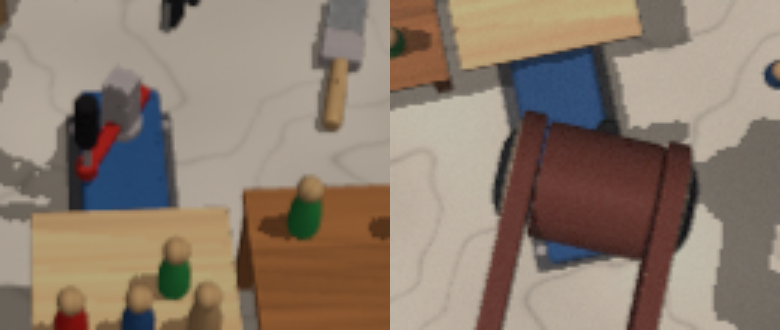

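The crank is on the shaft with its hub low on the collar and its arm flat. Its origin is at z ≈ 0.062, matching the seat, and the knob is at (0.577,-0.047). I'll move above the knob.

Request:
send_rows(targets=[{"dx": -0.1, "dy": 0, "dz": 0, "turn": 0, "gripper": 0.4}, {"dx": -0.21, "dy": 0, "dz": 0, "turn": 0, "gripper": 0.4}, {"dx": -0.21, "dy": 0, "dz": 0.08, "turn": 0, "gripper": 0.4}, {"dx": -0.21, "dy": 0, "dz": 0.08, "turn": 0, "gripper": 0.4}])

```text
time_s: 15.3
position: [0.5733, -0.0463, 0.184]
orientation: [[-0.954, 0.3, -0.005], [0.3, 0.954, 0.001], [0.005, -0.0, -1.0]]
ft_force: [-0.1, 0.5, -0.7]
opening: 0.702
gripper_force: 0.0
```

```bash
python3 -c "
from h import *
to([0.577,-0.047,0.137])"
```

```text
t 15.3 p [ 0.5733 -0.0463  0.184 ] yawy 72.54 F [-0.1  0.5 -0.7] M [-0.01 -0.02 -0.02] open 0.702 gf 0.0 q1,6 [-12.  -84.6]
units [-0.013  0.002  0.157]
```

Request:
send_rows(targets=[{"dx": -0.012, "dy": 0, "dz": 0.06, "turn": 0, "gripper": 0.4}, {"dx": -0.012, "dy": 0, "dz": 0.12, "turn": 0, "gripper": 0.4}, {"dx": -0.012, "dy": 0, "dz": 0.155, "turn": 0, "gripper": 0.4}, {"dx": -0.012, "dy": 0, "dz": 0.155, "turn": 0, "gripper": 0.4}, {"dx": -0.012, "dy": 0, "dz": 0.155, "turn": 0, "gripper": -0.3}, {"dx": -0.012, "dy": 0, "dz": 0.155, "turn": 0, "gripper": -0.9}, {"dx": -0.012, "dy": 0, "dz": 0.155, "turn": 0, "gripper": -0.9}, {"dx": -0.012, "dy": 0, "dz": 0.155, "turn": 0, "gripper": -0.9}], grip_force=30)

```text
time_s: 16.3
position: [0.5787, -0.0478, 0.1409]
orientation: [[-0.954, 0.3, 0.002], [0.3, 0.954, -0.0], [-0.002, 0.0, -1.0]]
ft_force: [0.9, -1.4, 1.3]
opening: 0.238
gripper_force: 29.4
```

```bash
python3 -c "
from h import *
import math
p,R=state()
c=np.array([0.515,-0.0275]); v=p[:2]-c; a0=math.atan2(v[1],v[0]); print('r',np.hypot(*v),'ang',np.degrees(a0))
"
```

```text
t 16.3 p [ 0.5787 -0.0478  0.1409] yawy 72.55 F [ 0.9 -1.4  1.3] M [-0.04 -0.13  0.  ] open 0.238 gf 29.4 q1,6 [-12.1 -84.6]
r 0.06684695460060949 ang -17.667167478315005
```

The knob is held (20 mm opening). In tool axes, winding clockwise by θ means dx = 0.2167(1-cosθ) and dy = -0.2167 sinθ. First a quarter turn, then I'll check the forces.

Request:
send_rows(targets=[{"dx": 0.0008, "dy": -0.0189, "dz": 0, "turn": 0, "gripper": -0.9}, {"dx": 0.0047, "dy": -0.045, "dz": 0, "turn": 0, "gripper": -0.9}, {"dx": 0.0131, "dy": -0.0741, "dz": 0, "turn": 0, "gripper": -0.9}, {"dx": 0.029, "dy": -0.1083, "dz": 0, "turn": 0, "gripper": -0.9}, {"dx": 0.0507, "dy": -0.1393, "dz": 0, "turn": 0, "gripper": -0.9}, {"dx": 0.0774, "dy": -0.166, "dz": 0, "turn": 0, "gripper": -0.9}, {"dx": 0.1083, "dy": -0.1876, "dz": 0, "turn": 0, "gripper": -0.9}])

```text
time_s: 17.18
position: [0.53, -0.0921, 0.1406]
orientation: [[-0.954, 0.3, 0.002], [0.3, 0.954, -0.0], [-0.002, 0.0, -1.0]]
ft_force: [3.9, 0.1, 5.8]
opening: 0.233
gripper_force: 29.9
```

```bash
cat >> h.py <<'E'
def ang(c=(0.515,-0.0275)):
    p,R=state(); v=p[:2]-np.array(c); print('r',np.hypot(*v).round(4),'ang',np.degrees(np.arctan2(v[1],v[0])).round(1))
E
python3 -c "
from h import *
ang()"
```

```text
t 17.18 p [ 0.53   -0.0921  0.1406] yawy 72.52 F [3.9 0.1 5.8] M [ 0.31 -0.59 -0.03] open 0.233 gf 29.9 q1,6 [-17.8 -90.3]
r 0.0664 ang -76.9
```

Forces are small: about 4 N sideways, and slightly pressing down. I'll continue to θ = 260°, about 8 mm of lift and below the smallest possible gap.

Request:
send_rows(targets=[{"dx": 0.0342, "dy": -0.016, "dz": 0, "turn": 0, "gripper": -0.9}, {"dx": 0.0707, "dy": -0.0258, "dz": 0, "turn": 0, "gripper": -0.9}, {"dx": 0.1083, "dy": -0.0291, "dz": 0, "turn": 0, "gripper": -0.9}, {"dx": 0.146, "dy": -0.0258, "dz": 0, "turn": 0, "gripper": -0.9}, {"dx": 0.1825, "dy": -0.016, "dz": 0, "turn": 0, "gripper": -0.9}, {"dx": 0.2167, "dy": 0, "dz": 0, "turn": 0, "gripper": -0.9}, {"dx": 0.2476, "dy": 0.0216, "dz": 0, "turn": 0, "gripper": -0.9}, {"dx": 0.2743, "dy": 0.0483, "dz": 0, "turn": 0, "gripper": -0.9}, {"dx": 0.296, "dy": 0.0793, "dz": 0, "turn": 0, "gripper": -0.9}, {"dx": 0.312, "dy": 0.1135, "dz": 0, "turn": 0, "gripper": -0.9}, {"dx": 0.3217, "dy": 0.15, "dz": 0, "turn": 0, "gripper": -0.9}, {"dx": 0.325, "dy": 0.1876, "dz": 0, "turn": 0, "gripper": -0.9}, {"dx": 0.3217, "dy": 0.2252, "dz": 0, "turn": 0, "gripper": -0.9}, {"dx": 0.312, "dy": 0.2617, "dz": 0, "turn": 0, "gripper": -0.9}, {"dx": 0.296, "dy": 0.296, "dz": 0, "turn": 0, "gripper": -0.9}, {"dx": 0.2743, "dy": 0.3269, "dz": 0, "turn": 0, "gripper": -0.9}, {"dx": 0.2476, "dy": 0.3536, "dz": 0, "turn": 0, "gripper": -0.9}, {"dx": 0.2167, "dy": 0.3753, "dz": 0, "turn": 0, "gripper": -0.9}, {"dx": 0.1825, "dy": 0.3912, "dz": 0, "turn": 0, "gripper": -0.9}, {"dx": 0.146, "dy": 0.401, "dz": 0, "turn": 0, "gripper": -0.9}])

```text
time_s: 19.68
position: [0.523, 0.0371, 0.1403]
orientation: [[-0.954, 0.299, -0.005], [0.299, 0.954, 0.001], [0.005, -0.001, -1.0]]
ft_force: [-3.2, 2.3, 10.3]
opening: 0.239
gripper_force: 30.5
```

```bash
python3 -c "
from h import *
ang()
import cv2,pickle
pics={n:optics.snapshot(n) for n in('scene','top')}
pickle.dump(pics,open('w1.pkl','wb'))
ims=[]
for f,p in(('0',cv2.imread('pics/scene0.png')),('1',pics['scene']['pixels'])):
    ims.append(cv2.resize(p[200:340,260:460],None,fx=3.9,fy=3.9)[:, :])
a=cv2.resize(pics['scene']['pixels'][200:340,260:460],(800,560),interpolation=cv2.INTER_CUBIC)
cv2.imwrite('pics/w1.png',a)
spots('board_edge shelf_edge crank crank_knob',3)
"
```

```text
t 19.68 p [0.523  0.0371 0.1403] yawy 72.59 F [-3.2  2.3 10.3] M [ 0.21  0.77 -0.03] open 0.239 gf 30.5 q1,6 [ -4.1 -76.7]
r 0.0651 ang 83.0
board_edge [[0.7016, 0.0925, 0.1265, 0.92], [0.697, 0.0933, 0.1276, 0.91], [0.6962, 0.0909, 0.1243, 0.9], [0.6991, 0.0919, 0.1249, 0.66], [0.7014, 0.0966, 0.125, 0.67], [0.6949, 0.0922, 0.1269, 0.92]] med [0.6981 0.0924 0.1258 0.905 ]
shelf_edge [[0.6907, 0.1044, 0.1293, 0.62], [0.6483, 0.1418, 0.132, 0.27], [0.6896, 0.1036, 0.1283, 0.67], [0.6861, 0.1025, 0.1344, 0.76], [0.7229, -0.2984, 0.0007, 0.73], [0.6882, 0.1058, 0.1346, 0.96]] med [0.6889 0.104  0.1306 0.7   ]
crank [[0.5112, -0.0271, 0.063, 0.67], [0.5134, -0.0294, 0.0651, 0.4], [0.511, -0.0231, 0.0646, 0.75], [0.5176, -0.0287, 0.0647, 0.62], [0.511, -0.0246, 0.062, 0.94], [0.5118, -0.0274, 0.0679, 0.45]] med [ 0.5115 -0.0272  0.0646  0.645 ]
crank_knob [[0.5238, 0.0376, 0.1356, 0.7], [0.5238, 0.0376, 0.1373, 0.59], [0.5146, -0.0273, 0.0662, 0.53], [0.5248, 0.0406, 0.1358, 0.97]] med [0.5238 0.0376 0.1357 0.645 ]
```

View pics/w1.png

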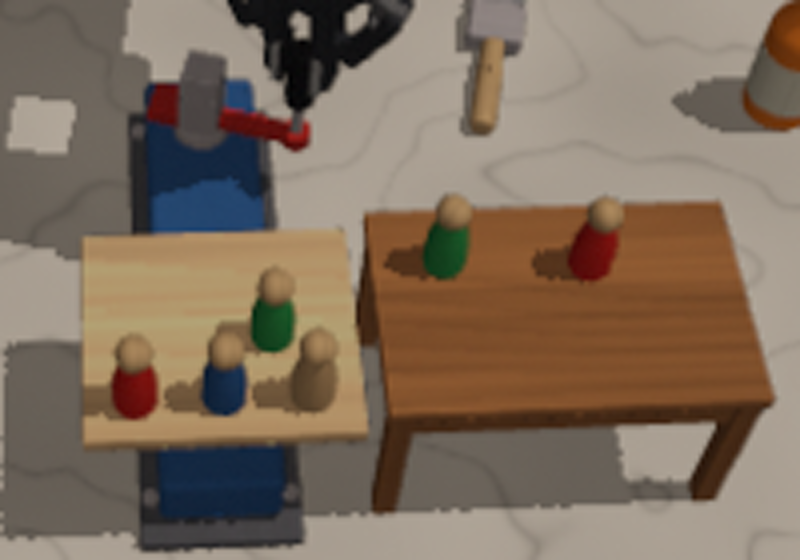

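The picture shows the crank still flat on the shaft. The board's right edge is at crop (343..368, 229..440), visibly just below the shelf, whose left edge is at (365..390, 213..415). The two cameras disagree by 6 mm on the shelf's height, so I'll fit the known rectangles of board and shelf to the image edges.

```bash
cat > fit.py <<'E'
import numpy as np,cv2,pickle
from scipy.optimize import minimize
def proj(p,X):
    M=np.array(p['camera_from_world']); c=X@M[:3,:3].T+M[:3,3]
    return np.stack([p['cx']+p['fx']*c[:,0]/-c[:,2], p['cy']+p['fy']*-c[:,1]/-c[:,2]],1)
def grad(p):
    im=cv2.GaussianBlur(p['pixels'].astype(np.float32),(0,0),0.8)
    return [(cv2.Sobel(im[...,k],-1,1,0)/8,cv2.Sobel(im[...,k],-1,0,1)/8) for k in range(3)]
def corners(q,L,W):   # q: x,y of shelf-side edge middle, yaw, z ; W signed extent in y
    x,y,a,z=q; e=np.array([np.cos(a),np.sin(a)]); n=np.array([-e[1],e[0]])
    o=np.array([x,y]); return [np.append(v,z) for v in(o-e*L/2,o+e*L/2,o+e*L/2+n*W,o-e*L/2+n*W)]
def fit(pics,q0,L,W,T=0.012):
    G={k:grad(p) for k,p in pics.items()}
    def score(q):
        C=corners(q,L,W); s=0
        for k,p in pics.items():
            for i in range(4):
                X=np.linspace(C[i],C[(i+1)%4],62)[1:-1]; u=proj(p,X).astype(np.float32)
                d=u[-1]-u[0]; d/=np.hypot(*d); m=0
                for gx,gy in G[k]:
                    a=cv2.remap(gx,u[:,0],u[:,1],1).ravel();b=cv2.remap(gy,u[:,0],u[:,1],1).ravel()
                    m=m+np.abs(-d[1]*a+d[0]*b)
                s+=np.minimum(m,60).mean()
        return -s
    best=None
    for dz in(-.008,-.004,0,.004,.008):
        for dy in(-.004,0,.004):
            q=np.array(q0)+[0,dy,0,dz]
            S=np.vstack([q]+[q+d for d in np.diag([.004,.004,.03,.005])])
            r=minimize(score,q,method='Nelder-Mead',options=dict(initial_simplex=S,xatol=1e-5,fatol=1e-3,maxiter=400))
            if best is None or r.fun<best.fun: best=r
    return best
def both(pics,sets=(('scene','top'),('scene',),('top',))):
    for s in sets:
        P={k:pics[k] for k in s}
        b=fit(P,[.698,.0925,.21,.126],.14,-.16); h=fit(P,[.689,.104,.21,.132],.14,.22)
        print(s,'board',b.x.round(4),round(b.fun,1),'shelf',h.x.round(4),round(h.fun,1),'dz mm',round((b.x[3]-h.x[3])*1e3,2))
if __name__=='__main__': 
    P=pickle.load(open('w1.pkl','rb')); both(P)
    for k in P: P[k]=dict(P[k],pixels=cv2.imread(f'pics/{k}0.png'))
    print('start'); both(P)
E
time python3 fit.py
```

```text
('scene', 'top') board [0.6998 0.0955 0.2093 0.1272] -349.4 shelf [0.6899 0.1038 0.2162 0.1323] -373.7 dz mm -5.17
('scene',) board [0.695  0.0945 0.2124 0.1192] -176.7 shelf [0.6893 0.1039 0.2161 0.1314] -190.1 dz mm -12.22
('top',) board [0.7017 0.0955 0.2145 0.1106] -178.3 shelf [0.6894 0.1038 0.2133 0.134 ] -183.7 dz mm -23.41
start
('scene', 'top') board [0.6998 0.0953 0.212  0.1193] -336.6 shelf [0.6899 0.1039 0.2166 0.1322] -367.9 dz mm -12.94
('scene',) board [0.6991 0.0949 0.2075 0.1176] -170.9 shelf [0.6895 0.1038 0.2161 0.1317] -188.0 dz mm -14.09
('top',) board [0.7019 0.0955 0.215  0.1031] -170.3 shelf [0.6894 0.1038 0.2133 0.1337] -180.1 dz mm -30.58
real	0m38.067s
user	0m38.134s
sys	0m0.423s
```

The joint fit agrees between start and now: it gives 7.9 mm of rise where about 8 was expected. The board is 5.2 mm below the shelf, so about 155° more.

Request:
send_rows(targets=[{"dx": -0.0376, "dy": 0.0033, "dz": -0.002, "turn": 0, "gripper": -0.9}, {"dx": -0.0752, "dy": 0, "dz": -0.004, "turn": 0, "gripper": -0.9}, {"dx": -0.1117, "dy": -0.0098, "dz": -0.004, "turn": 0, "gripper": -0.9}, {"dx": -0.146, "dy": -0.0258, "dz": -0.004, "turn": 0, "gripper": -0.9}, {"dx": -0.1769, "dy": -0.0474, "dz": -0.004, "turn": 0, "gripper": -0.9}, {"dx": -0.2036, "dy": -0.0741, "dz": -0.004, "turn": 0, "gripper": -0.9}, {"dx": -0.2253, "dy": -0.1051, "dz": -0.004, "turn": 0, "gripper": -0.9}, {"dx": -0.2412, "dy": -0.1393, "dz": -0.004, "turn": 0, "gripper": -0.9}, {"dx": -0.251, "dy": -0.1758, "dz": -0.004, "turn": 0, "gripper": -0.9}, {"dx": -0.2543, "dy": -0.2134, "dz": -0.004, "turn": 0, "gripper": -0.9}, {"dx": -0.251, "dy": -0.251, "dz": -0.004, "turn": 0, "gripper": -0.9}, {"dx": -0.2412, "dy": -0.2875, "dz": -0.004, "turn": 0, "gripper": -0.9}, {"dx": -0.2253, "dy": -0.3217, "dz": -0.004, "turn": 0, "gripper": -0.9}, {"dx": -0.2036, "dy": -0.3527, "dz": -0.004, "turn": 0, "gripper": -0.9}, {"dx": -0.1769, "dy": -0.3794, "dz": -0.004, "turn": 0, "gripper": -0.9}, {"dx": -0.1619, "dy": -0.3909, "dz": -0.004, "turn": 0, "gripper": -0.9}, {"dx": -0.1619, "dy": -0.3909, "dz": -0.004, "turn": 0, "gripper": -0.9}])

```text
time_s: 23.4
position: [0.5348, -0.0904, 0.141]
orientation: [[-0.954, 0.3, -0.001], [0.3, 0.954, -0.001], [0.001, -0.001, -1.0]]
ft_force: [1.3, -2.3, 3.3]
opening: 0.234
gripper_force: 29.7
```

```bash
python3 -c "
from h import *
import fit
ang()
P={n:optics.snapshot(n) for n in('scene','top')}
fit.both(P,(('scene','top'),('scene',)))
spots('board_edge crank',2)
"
```

```text
t 23.4 p [ 0.5348 -0.0904  0.141 ] yawy 72.53 F [ 1.3 -2.3  3.3] M [-0.43 -0.35  0.05] open 0.234 gf 29.7 q1,6 [-17.4 -89.9]
r 0.0659 ang -72.5
('scene', 'top') board [0.6994 0.0954 0.2132 0.1321] -348.1 shelf [0.6898 0.1038 0.2161 0.1322] -375.4 dz mm -0.14
('scene',) board [0.6956 0.0945 0.2091 0.1252] -172.6 shelf [0.6895 0.1039 0.2163 0.1317] -191.6 dz mm -6.49
board_edge [[0.6956, 0.0941, 0.1305, 0.78], [0.6993, 0.0912, 0.1299, 0.67], [0.6981, 0.0929, 0.1307, 0.57]] med [0.6981 0.0929 0.1305 0.67  ]
crank [[0.5126, -0.0266, 0.0622, 0.65], [0.5169, -0.0265, 0.0643, 0.43], [0.5136, -0.0257, 0.0615, 0.7], [0.5173, -0.0275, 0.0637, 0.54]] med [ 0.5152 -0.0266  0.063   0.595 ]
```

The fit says flush (-0.1 mm). I'll check the fit visually with an overlay before letting go.

```bash
python3 -c "
from h import *
import fit,cv2
out=[]
for n,(x0,y0,w,h) in(('scene',(275,240,180,84)),('top',(182,138,170,84))):
    p=optics.snapshot(n); im=cv2.resize(p['pixels'][y0:y0+h,x0:x0+w],(w*4,h*4) if n=='scene' else (w*4,h*4-60),interpolation=cv2.INTER_CUBIC)
    im=cv2.resize(p['pixels'][y0:y0+h,x0:x0+w],None,fx=4,fy=3.5,interpolation=cv2.INTER_CUBIC)
    for q,W,col in(([.6994,.0954,.2132,.1321],-.16,(255,0,255)),([.6898,.1038,.2161,.1322],.22,(255,255,0))):
        u=((fit.proj(p,np.array(fit.corners(q,.14,W)))+.5-[x0,y0])*[4,3.5]-.5)
        print(n,u.round(0).tolist())
        cv2.polylines(im,[(u*16).astype(np.int32)],True,col,1,cv2.LINE_AA,4)
    out.append(cv2.copyMakeBorder(im,0,0,0,720-im.shape[1],0))
cv2.imwrite('pics/fit.png',cv2.vconcat(out))
"
```

```text
scene [[287.0, 54.0], [311.0, 235.0], [22.0, 244.0], [21.0, 62.0]]
scene [[302.0, 45.0], [328.0, 224.0], [717.0, 211.0], [661.0, 34.0]]
top [[406.0, 227.0], [364.0, 42.0], [607.0, -0.0], [649.0, 185.0]]
top [[392.0, 239.0], [350.0, 54.0], [15.0, 112.0], [56.0, 298.0]]
```

View pics/fit.png

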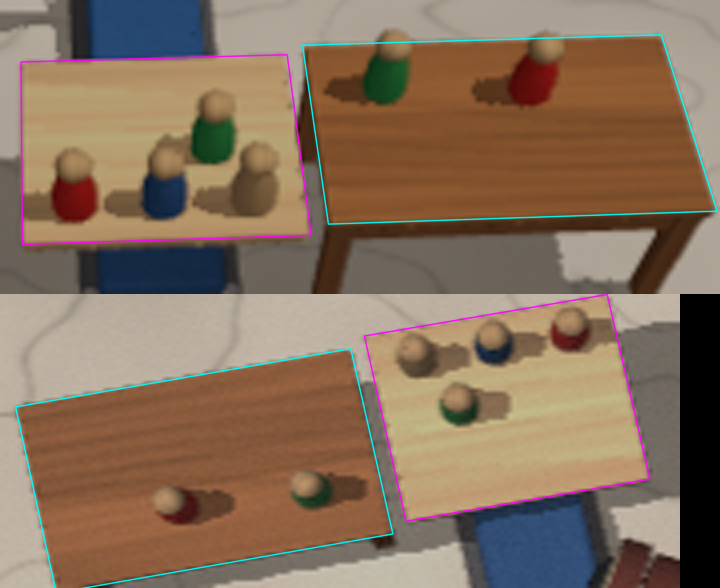

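Both outlines lie on the top edges in both views: board (21..311, 54..244) and shelf (302..717, 34..224) in the scene crop. I'll let go and withdraw upwards.

Request:
send_rows(targets=[{"dx": 0, "dy": 0, "dz": 0, "turn": 0, "gripper": -0.2}, {"dx": 0, "dy": 0, "dz": 0, "turn": 0, "gripper": 0.1}, {"dx": 0, "dy": 0, "dz": 0, "turn": 0, "gripper": 0.1}, {"dx": 0, "dy": 0, "dz": -0.05, "turn": 0, "gripper": 0.1}, {"dx": 0, "dy": 0, "dz": -0.15, "turn": 0, "gripper": 0.1}, {"dx": 0, "dy": 0, "dz": -0.3, "turn": 0, "gripper": 0.1}, {"dx": 0, "dy": 0, "dz": -0.4, "turn": 0, "gripper": 0.1}, {"dx": 0, "dy": 0, "dz": -0.4, "turn": 0, "gripper": 0.1}, {"dx": 0, "dy": 0, "dz": -0.4, "turn": 0, "gripper": 0.1}])

```text
time_s: 25.32
position: [0.5353, -0.0899, 0.2608]
orientation: [[-0.954, 0.3, -0.001], [0.3, 0.954, 0.0], [0.001, 0.0, -1.0]]
ft_force: [0.6, 0.0, -0.6]
opening: 0.55
gripper_force: 0.0
```

```bash
python3 -c "
from h import *
import fit,cv2
state()
P={n:optics.snapshot(n) for n in('scene','top')}
cv2.imwrite('pics/end.png',cv2.resize(P['scene']['pixels'][170:340,240:460],(776,600)))
fit.both(P,(('scene','top'),))
spots('crank crank_knob',2)
"
```

```text
t 25.32 p [ 0.5353 -0.0899  0.2608] yawy 72.55 F [ 0.6  0.  -0.6] M [ 0.01 -0.02 -0.03] open 0.55 gf 0.0 q1,6 [-17.4 -89.9]
('scene', 'top') board [0.6994 0.0953 0.2134 0.1322] -347.1 shelf [0.6898 0.1038 0.2158 0.1322] -375.4 dz mm 0.01
crank [[0.5132, -0.0223, 0.0614, 0.75], [0.5169, -0.0268, 0.0653, 0.46], [0.5137, -0.0252, 0.0648, 0.59], [0.5162, -0.0267, 0.0618, 0.44]] med [ 0.515  -0.026   0.0633  0.525 ]
crank_knob [[0.5335, -0.088, 0.1357, 0.62], [0.5368, -0.0897, 0.1359, 0.66]] med [ 0.5352 -0.0888  0.1358  0.64  ]
```

View pics/end.png

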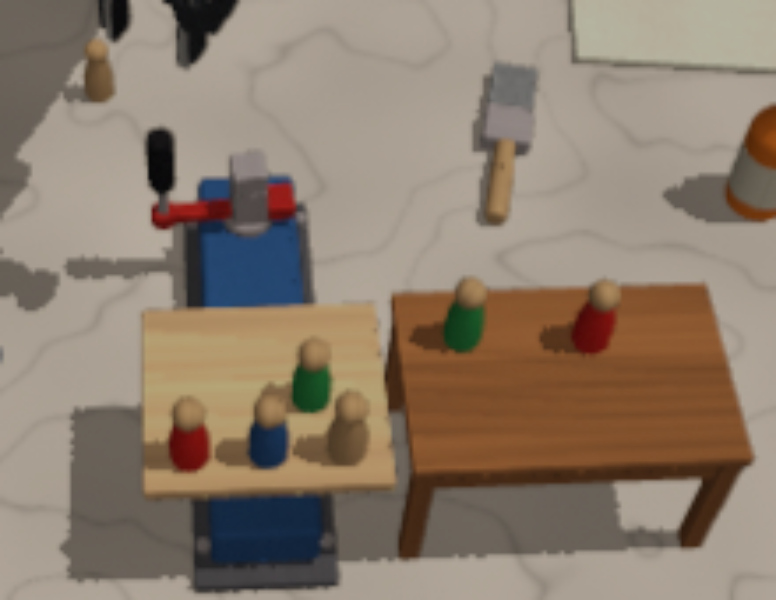

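The crank sits upright on the shaft (hub at (250,195)). The gripper is clear above it, and the board is level with the shelf (fit difference 0.0 mm). I'm handing in.

```bash
python3 -c "
from plant import order
print(order.sign_off())"
```

```text
the job is handed in; nothing more can be done
None
```

The job is handed in, verdict not shown: the crank sits fully down on the shaft and released, and the board fits level with the shelf to within about 0.1 mm by the camera fit.

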